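# Load a dressing stone into its sprung holder

## Robot

A 6-joint arm with a two-finger parallel gripper is mounted at the origin on a cart in front of the work surface, level with it; the furniture and walls round the work are solid. World frame = base frame: x ahead of the robot, y to its left, z up, the work surface at z = 0. Lengths are in m, angles in rad, forces in N, time in s.
With the tool pointing down it reaches from about 0.275 to 0.75 m from the base axis. Payload 10.2 kg.
Tool frame: the origin (TCP) lies midway between the tips of the shut fingers; the grasp point (between the pads) lies ctrl.hold_point_z behind it (ctrl.hold_point_z is the distance from the TCP to the grasp point, in m); y points along the fingers, z is the direction in which the jaws open and shut, and the axes are right-handed (so a half turn about y gives the same grasp; the last joint's range is limited). The gripper opens to 85 mm and grips with 20 to 120 N. Pads are 22 mm wide; open, the fingers measure 114 mm over their backs; the gripper's body (76 mm by 85 mm) begins 54 mm behind the grasp point. The pads swing forward as they close: fully open they stand 13 mm farther back than shut.
Start: joints at [-1.507, 0.313, 1.498, -0, 1.331, -0.223], TCP at [0.149, -0.504, 0.231] pointing down, gripper open.
Joint ranges: [-2.94, 2.94], [-0.97, 2.17], [0.19, 2.56], [-1.23, 4.37], [0.02, 3.11], [-2.88, 2.88]. Speed limits (rad/s): [2.39, 2.39, 3.01, 3.14, 3.14, 3.14].

## Interface

Orientations are given as a unit quaternion [w, x, y, z].
In Python, from rig import monitor, vision, order, ctrl gives the robot as it stands.
- The arm moves only by the tool apply_moves, never from a script. Its argument "commands" is a list of rows, each a list of 7 numbers: the shift along the tool's x, y, z in cm, then the turn, a rotation vector about the tool's x, y, z in rad, then the closure in counts, from 0 (fully open) to 255 (shut). A call has 1 to 12 rows; each row is the pose to reach, as a shift and turn from the pose commanded when the call began, along the tool's axes at that moment; what a row does not reach only later rows make up. A row lasts 1/10 s, in which the tool goes at most 50 mm and 8.59 degrees, less where a joint would pass 70% of its speed; a pose out of reach is approached as far as the arm can. A call with a gripper value outside its range is refused whole. The fingers move at their own pace and stop on an object; "grip_force" is the grip in N (left out, the last holds). Time passes only in rows, so rows that repeat a pose let the fingers close. It gives the time, the measured TCP pose, the force and the opening at its end, in the units of the state.
- monitor.get_state(): the state, without advancing time (a new reading comes with each control period).
- vision.read_camera(name): name is "side" or "top"; returns a dict with "image" (400x640x3 uint8, red, green, blue), "fx", "fy", "cx", "cy" (pixels), "world_to_cam" (4x4, takes a point from world to camera coordinates). Camera axes: x right, y down, z forward; pixel columns grow to the right and rows downward; lengths in m; the calibration is good to about 2 mm. A picture is of the moment at which its call begins. There is no depth.
- order.close_job(): hands the job in, once; it reports no verdict.
The state is a dict: "time_s": time; "qpos": joint angles; "dq": joint speeds; "joint_torque": joint torques, N m; "ee_pos": TCP position; "eef_rot": TCP orientation; "force": force on the tool from outside, world axes, zero at the start; "moment": the same for the moment, N m; "opening": finger opening in m.
Only numpy, scipy, OpenCV 4.12 (cv2) and the standard library are available. Lean on these libraries where they do the work, as an engineer would, in place of code of your own. Each camera call takes 0.05 s, during which the arm holds its last target.

## Task

Load the grey-brown dressing stone into the spring-jawed holder: with the stone tilted, push one end in under the lip of one jaw until that spring gives far enough, lower the other end past the other jaw's lip until the stone is down on the bed, then let go so that the springs centre it lying flat along the bed. Push gently: do not drive a jaw hard against its stop or bear down on the jaws, and leave the other things on the bench where they are.

Things in the scene. Friction and masses are not known exactly. Their poses are not given: they have to be found in the camera images.
- stone_centre (a point): Centre of the loose dressing stone, a plain grey-brown bar 48 (x) x 150 (y, its length) x 24 (z) mm, about 0.3 kg, lying flat on the bench. Grasp it across its 48 mm width. Its axes are those of the stone, z up.
- bed_centre (a point): Centre of the upper face of the holder's bed, a steel rail 30 mm wide, 22 mm above the bench; x across, y along it, z up. Two equal 46 mm jaws on it, at +y and -y, face each other: end walls 145 mm apart at rest, each topped by a square 5 mm lip overhanging inwards (underside 28, top 33 mm above the bed). The seated stone lies flat on the bed under both lips, its centre 12 mm above this point.
- holder: The fixed holder; origin on the bench under bed_centre, same axes; base plate 64 x 272 x 8 mm. Its end blocks, behind the jaws, are 38 mm high. Each jaw slides outwards on its spring: 3.5 N to start it, then 0.7 N per mm, hard stop at 18 mm (16 N). The jaws, end blocks and springs are one unit, clamped 0 to 9 mm off centre towards +y or -y, unmeasured: find the jaws by touch.
- stone: The same stone; origin at the centre of its underside. To pass the second lip, it must press the first jaw (either one) back about 14 to 17.5 mm (13.3 to 15.7 N), then be lowered with its upper edge kept on that jaw. About 20 degrees of tilt clears the second jaw. Jaw friction can hold it up: ease it back 7 mm and press it down with about 5 N until flat on the bed before letting go.
- wood_block: Bystander: wooden block 42 x 60 x 30 mm, origin at the centre of its underside. Leave it alone.
- felt_wheel: Bystander: felt polishing wheel, 60 mm across, 25 mm high, lying flat, origin at the centre of its underside. Leave it alone.
- marker_pen: Bystander: marker pen, 17 x 128 x 19 mm, lying, origin at the centre of its underside. Leave it alone.

How it is judged:
By the outcome, as a careful person would: the job done as asked, in the order asked, and still so for the second after the job is handed in, with the robot touching nothing.
It also fails if it takes over 51 s, if anything falls off the work surface, if the arm or the gripper's body presses on something with over 40 N, if the wrist force passes 120 N, or if a joint passes its speed limit or range.

## Working session

There is one attempt and no reset: what is moved stays moved. The work goes in short steps, Python scripts to look and compute and a tool call to move; the robot and the scene stay as the last step left them, time stands still between calls to the robot, and variables do not carry over. Pictures are saved under pics/ and viewed, and the job is handed in when it is done.

Besides the shell and the picture viewer there is one more tool, called by a JSON object that holds its "name" and its "arguments". apply_moves: Moves the arm, as the interface text tells. Its arguments: {"type":"object","properties":{"commands":{"type":"array","items":{"type":"array","items":{"type":"number"}}},"grip_force":{"type":"number"}},"required":["commands"]}

```bash
mkdir -p pics; ls; python3 - <<'E'
from rig import monitor, vision, order, ctrl
import cv2
s=monitor.get_state()
for k,v in s.items(): print(k,v)
print(ctrl.hold_point_z,[a for a in dir(ctrl) if a[0]!='_'])
for n in('side','top'):
    c=vision.read_camera(n); cv2.imwrite(f'pics/{n}0.png',c['image'][:,:,::-1])
    print(n,c['fx'],c['fy'],c['cx'],c['cy'],c['world_to_cam'])
E
```

```text
pics
time_s 0.0
qpos [-1.50739190e+00  3.13474976e-01  1.49843564e+00  9.55352124e-06
  1.33102522e+00 -2.23370740e-01]
dq [ 7.37416151e-04 -5.86177726e-05  3.49433787e-04  1.95203031e-04
 -1.63069649e-04 -6.97219768e-04]
joint_torque [-1.59935455e-03 -4.12271726e+01 -2.59742099e+01 -2.22879416e-04
  4.19664822e-03 -1.36060882e-05]
ee_pos [ 0.1484902  -0.50329036  0.23072285]
eef_rot [ 0.10108365 -0.10100123  0.70032323 -0.69937702]
force [0.08656462 0.183401   0.13660177]
moment [-0.00427581  0.03614099  0.00954303]
opening 0.08531463708738937
0.0187 ['PlanningError', 'hold_point_z']
side 492.4520362612083 492.4520362612083 311.60718778608606 199.0082311567628 [[ 0.98115314 -0.19237067 -0.0182217  -0.53318196]
 [-0.11178267 -0.48813893 -0.86557785  0.10428273]
 [ 0.15761707  0.8513013  -0.50044275  0.94714203]
 [ 0.          0.          0.          1.        ]]
top 458.3720176457941 458.3720176457941 320.911750044407 196.15637734074298 [[-2.19760798e-02 -9.99758483e-01  1.68887122e-04  7.75230237e-03]
 [-9.91785496e-01  2.17795301e-02 -1.26044362e-01  5.49586699e-01]
 [ 1.26010242e-01 -2.93746076e-03 -9.92024592e-01  1.21350814e+00]
 [ 0.00000000e+00  0.00000000e+00  0.00000000e+00  1.00000000e+00]]
```

View pics/side0.png

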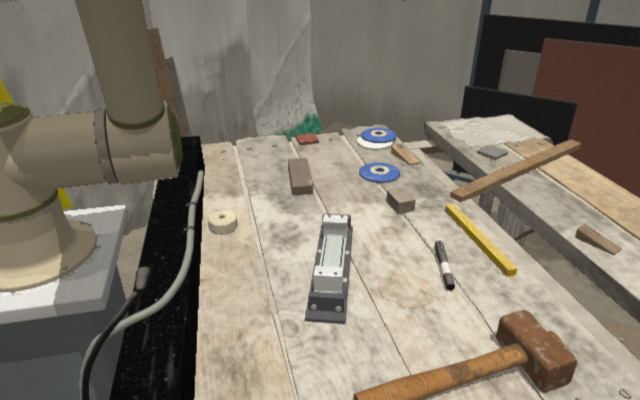

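View pics/top0.png

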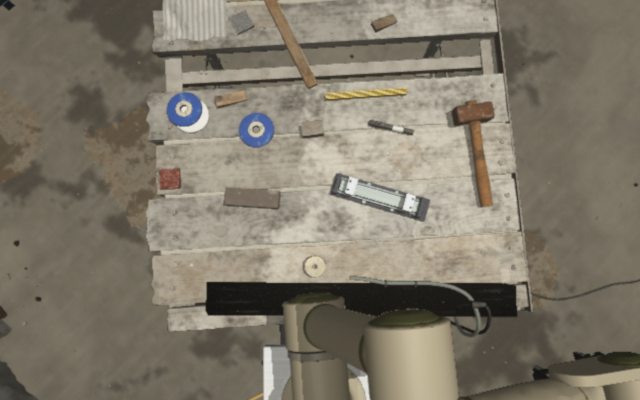

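The stone is at about (252,198) in the top view and (300,176) in the side view. The holder is at about (380,196) top and (332,265) side. Next I'll zoom in on both.

```bash
cat > h.py <<'E'
import numpy as np, cv2
from rig import monitor, vision, order, ctrl
def ray(c,u,v):
    W=c['world_to_cam'];R=W[:3,:3];t=W[:3,3]
    o=-R.T@t; d=R.T@np.array([(u-c['cx'])/c['fx'],(v-c['cy'])/c['fy'],1]); return o,d
def onz(c,u,v,z):
    o,d=ray(c,u,v); return o+d*(z-o[2])/d[2]
def proj(c,p):
    W=c['world_to_cam'];q=W[:3,:3]@np.array(p)+W[:3,3]; return np.array([c['fx']*q[0]/q[2]+c['cx'],c['fy']*q[1]/q[2]+c['cy']])
E
python3 - <<'E'
import cv2,numpy as np
t=cv2.imread('pics/top0.png'); s=cv2.imread('pics/side0.png')
cv2.imwrite('pics/tz.png',cv2.resize(t[160:235,215:435],(770,262),interpolation=cv2.INTER_CUBIC))
a=cv2.resize(t[165:228,322:436],None,fx=7,fy=7,interpolation=cv2.INTER_CUBIC);cv2.imwrite('pics/tz2.png',a[:, :798])
a=cv2.resize(s[205:325,290:370],None,fx=5,fy=5,interpolation=cv2.INTER_CUBIC);cv2.imwrite('pics/sz.png',a)
a=cv2.resize(s[150:200,275:325],None,fx=10,fy=10,interpolation=cv2.INTER_CUBIC);cv2.imwrite('pics/sz2.png',a)
for im,(u,v) in((t,(252,198)),(s,(300,178)),(s,(300,163)),(t,(252,185)),(s,(285,176))): print(im[v,u])
E
```

```text
[ 94 106 119]
[108 124 138]
[112 127 142]
[143 159 169]
[145 161 170]
```

View pics/tz2.png

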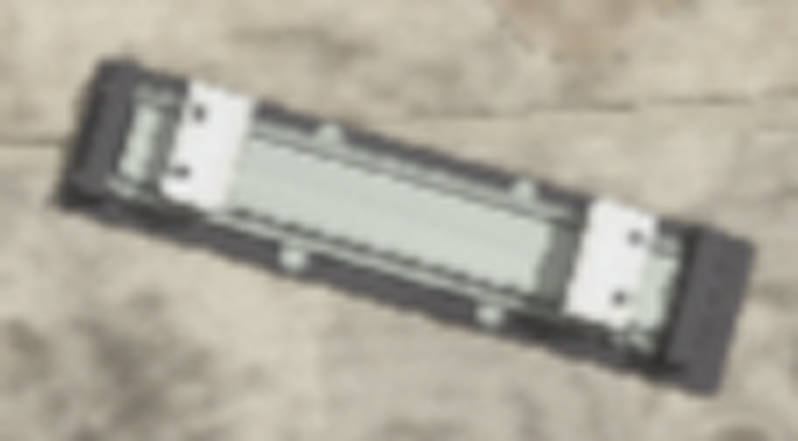

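View pics/sz.png

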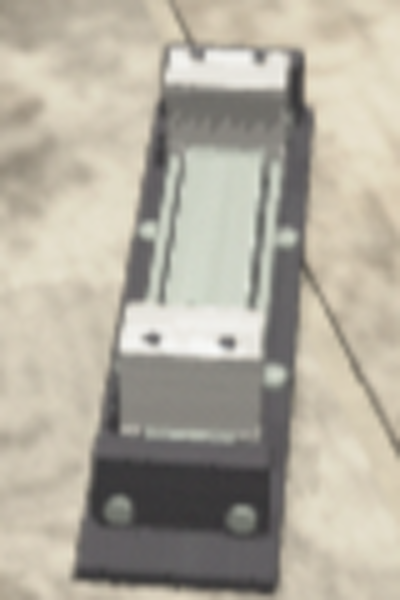

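View pics/tz.png

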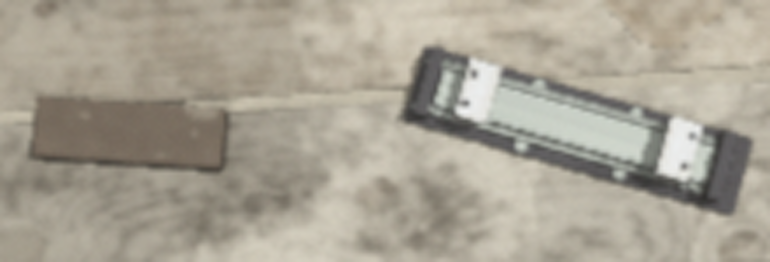

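```bash
python3 - <<'E'
from h import *
t=vision.read_camera('top');im=t['image'].astype(int)
s=vision.read_camera('side')
# stone
def comp(mask,roi):
    m=np.zeros(mask.shape,np.uint8);x0,y0,x1,y1=roi;m[y0:y1,x0:x1]=mask[y0:y1,x0:x1]*255
    m=cv2.morphologyEx(m,cv2.MORPH_CLOSE,np.ones((3,3)))
    c,_=cv2.findContours(m,cv2.RETR_EXTERNAL,cv2.CHAIN_APPROX_NONE);return sorted(c,key=cv2.contourArea)[::-1],m
def rect(c,cam,z):
    P=np.array([onz(cam,*q[0].astype(float),z)[:2] for q in c]); r=cv2.minAreaRect((P*1000).astype(np.float32));return r
g=im.sum(2)
c,m=comp(g<390,(215,180,290,215)); print('stone',rect(c[0],t,.024)); print(cv2.boundingRect(c[0]))
sat=im.max(2)-im.min(2)
c,m=comp((g>650)&(sat<25),(322,165,436,228))
for q in c[:2]: print('jaw',cv2.contourArea(q),rect(q,t,.055),cv2.boundingRect(q))
c,m=comp((g<330)&(sat<30)|((sat<12)),(322,160,436,228)); print('holder',cv2.contourArea(c[0]),rect(c[0],t,.02),cv2.boundingRect(c[0]))
cv2.imwrite('pics/m.png',cv2.resize(m[160:230,320:440],None,fx=6,fy=6))
E
```

```text
stone ((543.3818359375, 189.8946533203125), (185.7736053466797, 74.5839614868164), 88.7415771484375)
(216, 187, 69, 28)
jaw 82.0 ((526.0855712890625, -239.77655029296875), (21.28882598876953, 41.83599090576172), 73.54905700683594) (404, 194, 11, 17)
jaw 79.0 ((574.4873657226562, -86.59355163574219), (20.64677619934082, 41.8289680480957), 72.46017456054688) (346, 177, 11, 17)
holder 2115.0 ((546.5338134765625, -165.23326110839844), (270.6436767578125, 64.88251495361328), 72.67040252685547) (330, 174, 100, 47)
```

View pics/m.png

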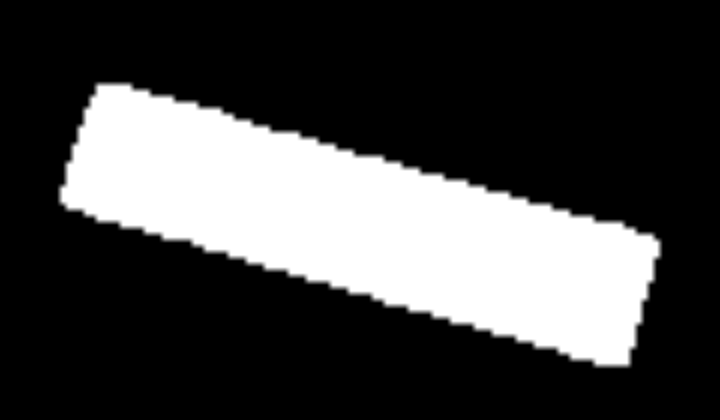

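```bash
python3 - <<'E'
from h import *
t=vision.read_camera('top');im=t['image'].astype(int)
s=vision.read_camera('side');si=s['image'].astype(int)
def go(cam,im,roi,thr,z):
    g=im.sum(2);x0,y0,x1,y1=roi
    m=np.zeros(g.shape,np.uint8);m[y0:y1,x0:x1]=(g[y0:y1,x0:x1]<thr)*255
    m=cv2.morphologyEx(m,cv2.MORPH_OPEN,np.ones((3,3)))
    c,_=cv2.findContours(m,cv2.RETR_EXTERNAL,cv2.CHAIN_APPROX_NONE);c=max(c,key=cv2.contourArea)
    P=np.array([onz(cam,*q[0].astype(float),z)[:2] for q in c])
    print(thr,cv2.contourArea(c),cv2.boundingRect(c),cv2.minAreaRect((P*1000).astype(np.float32)));return m
for thr in(340,355,365,375): m=go(t,im,(215,180,290,215),thr,.024)
a=m[180:215,215:290]; cv2.imwrite('pics/m2.png',np.vstack([cv2.resize(a,None,fx=8,fy=8),cv2.resize(t['image'][180:215,215:290,1],None,fx=8,fy=8)]))
# predicted corner reprojection in the side view
E
```

```text
340 892.5 (224, 188, 57, 22) ((550.2906494140625, 184.84649658203125), (152.45436096191406, 53.28422546386719), 84.91394805908203)
355 944.0 (223, 188, 58, 22) ((550.5629272460938, 185.82867431640625), (154.89102172851562, 54.01823806762695), 84.9140396118164)
365 954.0 (223, 188, 58, 22) ((550.5629272460938, 185.82867431640625), (154.89102172851562, 54.01823806762695), 84.9140396118164)
375 969.5 (223, 188, 58, 22) ((550.570556640625, 184.87753295898438), (157.3013153076172, 54.20198059082031), 84.9140396118164)
```

View pics/m2.png

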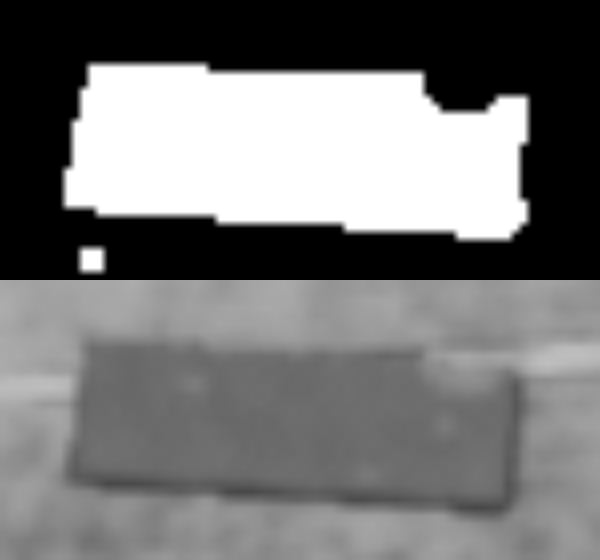

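View pics/sz2.png

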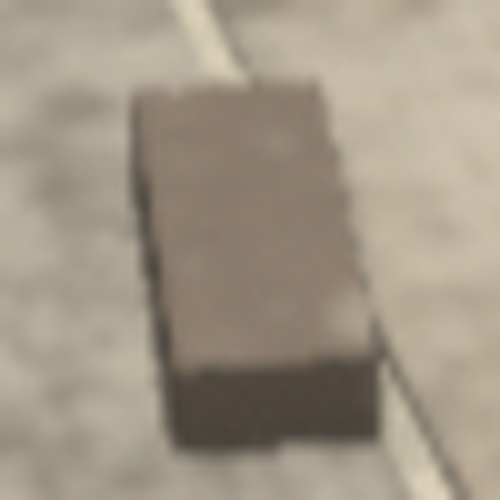

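```bash
python3 - <<'E'
from h import *
s=vision.read_camera('side');t=vision.read_camera('top')
def r(cam,pts,off,f,z):
    P=np.array([onz(cam,off[0]+(u+.5)/f-.5,off[1]+(v+.5)/f-.5,z)*1000 for u,v in pts])[:,:2]
    print(P.round(1).tolist(),P.mean(0)); 
    for i in range(4):
        d=P[(i+1)%4]-P[i]; print(np.linalg.norm(d),np.degrees(np.arctan2(d[1],d[0]))%180)
r(s,[(132,90),(320,82),(378,350),(175,365)],(275,150),10,.024)
r(t,[(88,65),(519,80),(508,218),(75,199)],(215,180),8,.024)
print('jaw tops side')
r(s,[(165,82),(292,88),(300,50),(168,48)],(290,205),5,.055)
r(s,[(122,304),(268,310),(262,358),(118,350)],(290,205),5,.055)
E
```

```text
[[533.2, 257.4], [580.1, 251.1], [566.8, 108.4], [520.8, 111.8]] [550.23101925 182.18200814]
47.34719090505742 172.38680667279164
143.29058921808956 84.68450841251318
46.20747476399887 175.84636390653478
146.12998412596997 85.12018064273079
[[580.3, 257.6], [571.8, 109.4], [524.2, 113.6], [534.0, 261.9]] [552.53869026 185.6065711 ]
148.48563040596872 86.72997036842374
47.82102473091026 174.87778320832956
148.55369239008402 86.21778588429369
46.49589595597971 174.7483758281175
jaw tops side
[[547.1, -93.9], [592.5, -108.4], [602.4, -83.1], [553.4, -70.4]] [573.84263793 -88.9516848 ]
47.70066668573344 162.27198654525412
27.197811389731502 68.79065873733578
50.622490965157446 165.57840450201942
24.256938032249018 75.07451873636184
[[504.7, -223.0], [550.7, -236.4], [542.8, -259.9], [498.8, -246.1]] [ 524.26287453 -241.36560543]
47.92381965028708 163.7549899740185
24.81389753502156 71.32296372733508
46.11556884421126 162.60603644281423
23.879095475640565 75.58981371375982
```

```bash
cat >> h.py <<'E'
from scipy.spatial.transform import Rotation as Ro
def cur():
    s=monitor.get_state();q=s['eef_rot'];return s,np.array(s['ee_pos']),Ro.from_quat([q[1],q[2],q[3],q[0]])
def tgt(widthdeg,tilt=0):
    a=np.radians(widthdeg);z=np.array([np.cos(a),np.sin(a),0]);y=np.array([0,0,-1.]);x=np.cross(y,z)
    return Ro.from_matrix(np.c_[x,y,z])*Ro.from_rotvec([0,0,np.radians(tilt)])
def row(p,R):
    s,p0,R0=cur(); return (R0.inv().apply(np.array(p)-p0)*100).round(2),(R0.inv()*R).as_rotvec().round(3)
E
python3 - <<'E'
from h import *
print(row([.551,.185,.10],tgt(-4.5)))
E
```

```text
(array([-58.08,  13.13, -54.65]), array([ 0.   , -1.205, -0.   ]))
```

{"name": "apply_moves", "arguments": {"commands": [[-58.1,3,-54.6,0,-1.205,0,0],[-58.1,3,-54.6,0,-1.205,0,0],[-58.1,3,-54.6,0,-1.205,0,0],[-58.1,3,-54.6,0,-1.205,0,0],[-58.1,3,-54.6,0,-1.205,0,0],[-58.1,3,-54.6,0,-1.205,0,0],[-58.1,3,-54.6,0,-1.205,0,0],[-58.1,3,-54.6,0,-1.205,0,0],[-58.1,3,-54.6,0,-1.205,0,0],[-58.1,3,-54.6,0,-1.205,0,0],[-58.1,3,-54.6,0,-1.205,0,0],[-58.1,3,-54.6,0,-1.205,0,0]]}}

```text
time_s: 1.6
ee_pos: [0.4521, 0.016, 0.2089]
eef_rot: [-0.48, 0.48, -0.519, 0.52]
force: [1.2, -1.5, 0.9]
opening: 0.0852
```

```bash
python3 - <<'E'
from h import *
print(row([.551,.185,.08],tgt(-4.5)),cur()[0]['qpos'])
E
```

```text
(array([-17.63,  12.89,   8.52]), array([-0.001, -0.   ,  0.   ])) [-2.24519849e-01  1.72598640e-01  1.73863851e+00 -1.37311502e-04
  1.22961715e+00 -1.45782850e-01]
```

{"name": "apply_moves", "arguments": {"commands": [[-17.6,8,8.5,0,0,0,0],[-17.6,12,8.5,0,0,0,0],[-17.6,12.9,8.5,0,0,0,0],[-17.6,12.9,8.5,0,0,0,0],[-17.6,12.9,8.5,0,0,0,0],[-17.6,12.9,8.5,0,0,0,0],[-17.6,12.9,8.5,0,0,0,0],[-17.6,12.9,8.5,0,0,0,0]]}}

```text
time_s: 2.4
ee_pos: [0.5503, 0.1819, 0.0808]
eef_rot: [-0.48, 0.479, -0.519, 0.52]
force: [0.0, -0.6, 0.4]
opening: 0.0855
```

```bash
python3 - <<'E'
from h import *
print(row([.551,.185,0],tgt(-4.5)),cur()[0]['qpos'])
for n in('side','top'):
    c=vision.read_camera(n); im=c['image'][:,:,::-1]
    u,v=proj(c,[.551,.185,.012]).astype(int); print(u,v)
    a=im[max(0,v-50):v+50,u-60:u+60]; cv2.imwrite(f'pics/{n}1.png',cv2.resize(a,None,fx=5,fy=5,interpolation=cv2.INTER_CUBIC))
E
```

```text
(array([-0.32,  8.08,  0.03]), array([-0.001, -0.001, -0.   ])) [ 1.17227401e-01  5.83634585e-01  1.50730196e+00 -1.83829880e-04
  1.04918997e+00  1.97046879e-01]
299 174
252 198
```

View pics/side1.png

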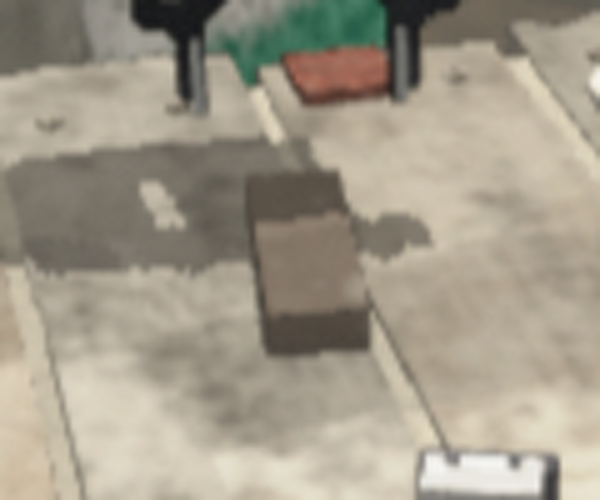

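{"name": "apply_moves", "arguments": {"commands": [[0,4,0,0,0,0,0],[0,6.5,0,0,0,0,0],[0,7.5,0,0,0,0,0],[0,7.8,0,0,0,0,0],[0,7.8,0,0,0,0,0],[0,7.8,0,0,0,0,0]]}}

```text
time_s: 3.1
ee_pos: [0.5509, 0.1826, 0.0032]
eef_rot: [-0.481, 0.479, -0.519, 0.52]
force: [-0.8, -0.1, 0.1]
opening: 0.0855
```

```bash
python3 - <<'E'
from h import *
print(row([.551,.185,0],tgt(-4.5)),cur()[0]['force'])
E
```

```text
(array([-0.24,  0.32, -0.01]), array([-0.002, -0.001, -0.   ])) [-0.80669014 -0.11132005  0.07071258]
```

{"name": "apply_moves", "arguments": {"commands": [[-0.1,0.3,0,0,0,0,0],[-0.1,0.3,0,0,0,0,60],[-0.1,0.3,0,0,0,0,255],[-0.1,0.3,0,0,0,0,255],[-0.1,0.3,0,0,0,0,255],[-0.1,0.3,0,0,0,0,255],[-0.1,0.3,0,0,0,0,255],[-0.1,0.3,0,0,0,0,255]], "grip_force": 30}}

```text
time_s: 3.9
ee_pos: [0.5503, 0.1837, -0.0009]
eef_rot: [-0.48, 0.48, -0.519, 0.519]
force: [0.0, -0.3, 5.1]
opening: 0.0475
```

```bash
python3 - <<'E'
from h import *
s,p,R=cur();print(p,R.as_matrix().round(3).tolist(),s['force'],s['moment'],s['opening'])
for n in('side',):
    c=vision.read_camera(n); im=c['image'][:,:,::-1]
    u,v=proj(c,[.551,.185,.012]).astype(int); 
    a=im[max(0,v-50):v+50,u-60:u+60]; cv2.imwrite(f'pics/{n}2.png',cv2.resize(a,None,fx=6,fy=6,interpolation=cv2.INTER_CUBIC))
E
```

```text
[ 0.5503254   0.18365547 -0.00091927] [[-0.079, 0.001, 0.997], [-0.997, 0.0, -0.079], [-0.0, -1.0, 0.001]] [ 0.03261711 -0.27819887  5.1264163 ] [0.02141597 0.21182222 0.00912842] 0.04752258030986568
```

View pics/side2.png

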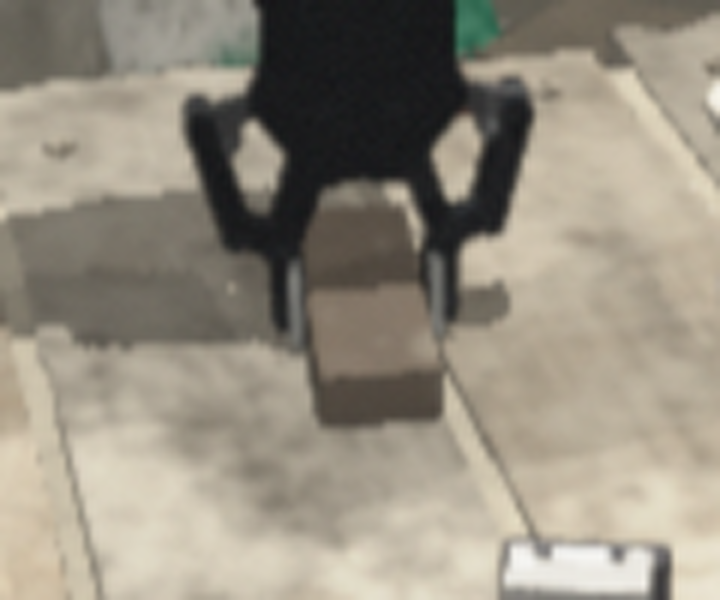

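```bash
cat >> h.py <<'E'
M=np.array([.5497,-.164,0]); D=np.array([np.cos(np.radians(72.4)),np.sin(np.radians(72.4)),0]); G=.0129
def pose(vA,zA,th):   # mm, mm above bed, deg -> TCP pos, R
    t=np.radians(th)
    cv=vA-(75*np.cos(t)+12*np.sin(t)); cz=zA+75*np.sin(t)-12*np.cos(t)
    R=tgt(-17.6,-th); c=M+D*cv/1000+np.array([0,0,.022+cz/1000])
    return c+R.as_matrix()[:,1]*G, R
def info():  # current measured vA,zA,th, lateral, force along D
    s,p,R=cur(); m=R.as_matrix(); c=p-m[:,1]*G; x=m[:,0]
    A=c-x*.075-m[:,1]*.012; B=c+x*.075+m[:,1]*.012
    f=np.array(s['force']); n=np.array([D[1],-D[0],0])
    print('t%.2f'%s['time_s'],'A v,z',((A-M)@D*1e3).round(2),(A[2]*1e3-22).round(2),'B low z',(B[2]*1e3-22).round(2),'cz',round(c[2]*1e3-22,2),'tilt',np.degrees(np.arcsin(x[2])).round(2),'lat',((c-M)@n*1e3).round(2),'F v,lat,z',(f@D).round(2),(f@n).round(2),f[2].round(2),'open',s['opening'].__round__(4))
E
python3 - <<'E'
from h import *
info(); p,R=pose(58,80,20); print(p,row(p,R))
print(R.as_matrix().round(3))
E
```

```text
t3.95 A v,z 404.62 1.98 B low z -22.04 cz -10.03 tilt -0.01 lat -104.52 F v,lat,z 0.21 -0.14 5.36 open 0.0477
[ 0.54335227 -0.18401057  0.10425316] (array([ 36.7 , -10.52,   2.21]), array([-0.04 ,  0.226, -0.348]))
[[-0.284 -0.103  0.953]
 [-0.896 -0.326 -0.302]
 [ 0.342 -0.94   0.   ]]
```

{"name": "apply_moves", "arguments": {"commands": [[0,0,0,0,0,0,255],[0,0,0,0,0,0,255],[0,-1,0,0,0,0,255],[0,-4,0,0,0,0,255],[0,-8,0,0,0,0,255],[0,-12,0,0,0,0,255],[0,-14,0,0,0,0,255],[0,-14,0,0,0,0,255]], "grip_force": 110}}

```text
time_s: 4.75
ee_pos: [0.5511, 0.1837, 0.1415]
eef_rot: [-0.481, 0.478, -0.518, 0.52]
force: [-0.0, -0.5, -3.4]
opening: 0.0464
```

```bash
python3 - <<'E'
from h import *
info(); p,R=pose(58,80,20); print(p,row(p,R))
E
```

```text
t4.75 A v,z 404.89 144.45 B low z 120.31 cz 132.38 tilt -0.05 lat -103.85 F v,lat,z -0.49 0.15 -3.41 open 0.0464
[ 0.54335227 -0.18401057  0.10425316] (array([36.72,  3.7 ,  2.11]), array([-0.045,  0.225, -0.349]))
```

{"name": "apply_moves", "arguments": {"commands": [[36.7,0,2.1,-0.045,0.225,-0.349,255],[36.7,0,2.1,-0.045,0.225,-0.349,255],[36.7,0,2.1,-0.045,0.225,-0.349,255],[36.7,0,2.1,-0.045,0.225,-0.349,255],[36.7,0,2.1,-0.045,0.225,-0.349,255],[36.7,0,2.1,-0.045,0.225,-0.349,255],[36.7,0,2.1,-0.045,0.225,-0.349,255],[36.7,2,2.1,-0.045,0.225,-0.349,255],[36.7,3,2.1,-0.045,0.225,-0.349,255],[36.7,3.7,2.1,-0.045,0.225,-0.349,255],[36.7,3.7,2.1,-0.045,0.225,-0.349,255],[36.7,3.7,2.1,-0.045,0.225,-0.349,255]]}}

```text
time_s: 5.95
ee_pos: [0.5424, -0.1828, 0.1018]
eef_rot: [-0.311, 0.513, -0.49, 0.633]
force: [0.3, 0.7, -2.5]
opening: 0.0464
```

```bash
python3 - <<'E'
from h import *
info(); print(row(*pose(58,23.5,20)))
for n in('side','top'):
    c=vision.read_camera(n); im=c['image'][:,:,::-1]
    u,v=proj(c,[.55,-.164,.06]).astype(int); 
    a=im[max(0,v-70):v+60,u-70:u+70]; cv2.imwrite(f'pics/{n}3.png',cv2.resize(a,None,fx=4,fy=4,interpolation=cv2.INTER_CUBIC))
E
```

```text
t5.95 A v,z 58.89 77.39 B low z 106.42 cz 91.91 tilt 20.11 lat -1.21 F v,lat,z 0.78 0.09 -2.5 open 0.0464
(array([-1.77,  5.1 ,  0.15]), array([0.004, 0.003, 0.002]))
```

View pics/side3.png

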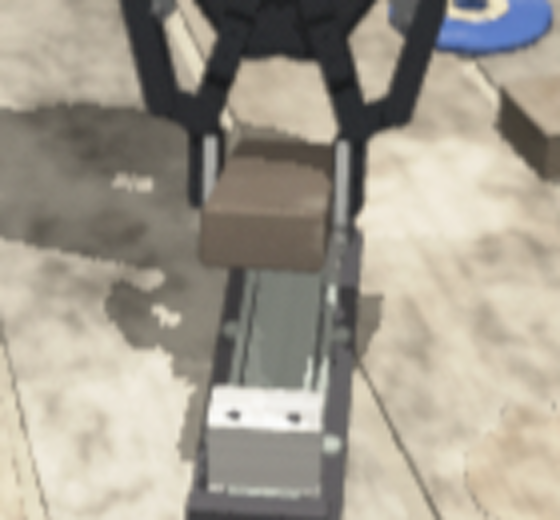

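View pics/top3.png

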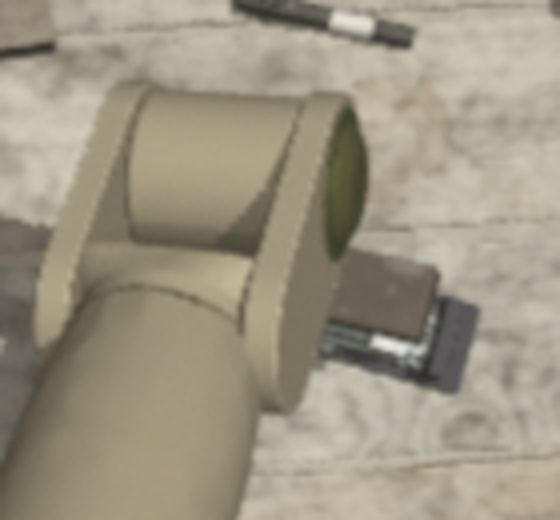

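{"name": "apply_moves", "arguments": {"commands": [[-0.9,2.5,0.1,0.004,0.003,0.002,255],[-1.3,3.7,0.15,0.004,0.003,0.002,255],[-1.45,4.1,0.15,0.004,0.003,0.002,255],[-1.6,4.5,0.15,0.004,0.003,0.002,255],[-1.6,4.5,0.15,0.004,0.003,0.002,255],[-1.6,4.5,0.15,0.004,0.003,0.002,255]]}}

```text
time_s: 6.65
ee_pos: [0.5435, -0.1848, 0.0546]
eef_rot: [-0.312, 0.51, -0.49, 0.635]
force: [-0.7, 0.3, -2.3]
opening: 0.0462
```

```bash
python3 - <<'E'
from h import *
info(); print(row(*pose(58,23.5,20)))
c=vision.read_camera('side'); im=c['image'][:,:,::-1]
u,v=proj(c,[.55,-.164,.06]).astype(int); 
a=im[max(0,v-70):v+60,u-70:u+70]; cv2.imwrite(f'pics/side4.png',cv2.resize(a,None,fx=4,fy=4,interpolation=cv2.INTER_CUBIC))
E
```

```text
t6.65 A v,z 57.27 30.36 B low z 59.14 cz 44.75 tilt 20.01 lat 0.4 F v,lat,z 0.08 -0.78 -2.33 open 0.0462
(array([-0.3 ,  0.62, -0.04]), array([-0.   , -0.002,  0.   ]))
```

View pics/side4.png

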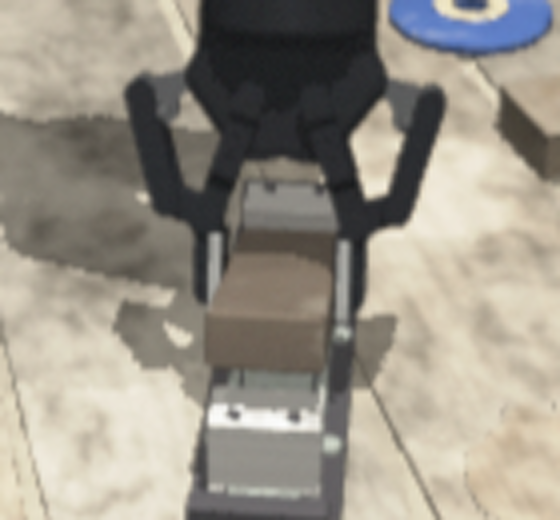

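{"name": "apply_moves", "arguments": {"commands": [[-0.1,0.3,0,0,-0.002,0,255],[-0.2,0.5,0,0,-0.002,0,255],[-0.25,0.6,0,0,-0.002,0,255],[-0.28,0.64,0,0,-0.002,0,255],[-0.28,0.64,0,0,-0.002,0,255],[-0.28,0.64,0,0,-0.002,0,255]]}}

```text
time_s: 7.3
ee_pos: [0.5433, -0.1844, 0.0473]
eef_rot: [-0.312, 0.511, -0.489, 0.634]
force: [-2.0, -1.5, 1.3]
opening: 0.0464
```

```bash
python3 - <<'E'
from h import *
info(); print(row(*pose(66,23.5,20)));print(row(*pose(76,23.5,20)))
E
```

```text
t7.30 A v,z 57.58 22.99 B low z 51.78 cz 37.39 tilt 20.02 lat 0.11 F v,lat,z -2.04 -1.46 1.29 open 0.0464
(array([-0.77, -0.33, -0.01]), array([0.001, 0.001, 0.   ]))
(array([-1.71, -0.68, -0.01]), array([0.001, 0.001, 0.   ]))
```

{"name": "apply_moves", "arguments": {"commands": [[0.04,-0.12,0,0,0,0,255],[-0.35,-0.25,0,0,0,0,255],[-0.55,-0.32,0,0,0,0,255],[-0.75,-0.39,0,0,0,0,255],[-0.75,-0.39,0,0,0,0,255],[-0.75,-0.39,0,0,0,0,255]]}}

```text
time_s: 7.9
ee_pos: [0.5459, -0.1762, 0.048]
eef_rot: [-0.312, 0.511, -0.49, 0.634]
force: [0.2, -0.1, -3.0]
opening: 0.0464
```

```bash
python3 - <<'E'
from h import *
info(); print(row(*pose(70,24,20)));print(row(*pose(76,24,20)))
E
```

```text
t7.90 A v,z 66.18 23.77 B low z 52.52 cz 38.15 tilt 20.0 lat 0.04 F v,lat,z -0.08 0.22 -2.98 open 0.0464
(array([-0.35, -0.15, -0.  ]), array([0.001, 0.001, 0.   ]))
(array([-0.92, -0.36, -0.  ]), array([0.001, 0.001, 0.   ]))
```

{"name": "apply_moves", "arguments": {"commands": [[-0.19,-0.07,0,0,0,0,255],[-0.38,-0.14,0,0,0,0,255],[-0.56,-0.21,0,0,0,0,255],[-0.75,-0.28,0,0,0,0,255],[-0.75,-0.28,0,0,0,0,255],[-0.75,-0.28,0,0,0,0,255]]}}

```text
time_s: 8.5
ee_pos: [0.5481, -0.1691, 0.0483]
eef_rot: [-0.312, 0.511, -0.489, 0.634]
force: [-1.6, -4.3, -2.9]
opening: 0.0461
```

```bash
python3 - <<'E'
from h import *
info(); print(row(*pose(76,24,20)));print(row(*pose(86,24,20)))
E
```

```text
t8.50 A v,z 73.65 23.94 B low z 52.8 cz 38.37 tilt 20.04 lat 0.06 F v,lat,z -4.54 -0.22 -2.9 open 0.0461
(array([-0.22, -0.08, -0.  ]), array([0.001, 0.001, 0.001]))
(array([-1.16, -0.42, -0.  ]), array([0.001, 0.001, 0.001]))
```

{"name": "apply_moves", "arguments": {"commands": [[-0.19,-0.07,0,0,0,0,255],[-0.38,-0.14,0,0,0,0,255],[-0.56,-0.2,0,0,0,0,255],[-0.75,-0.27,0,0,0,0,255],[-0.94,-0.34,0,0,0,0,255],[-1.13,-0.41,0,0,0,0,255],[-1.13,-0.41,0,0,0,0,255],[-1.13,-0.41,0,0,0,0,255]]}}

```text
time_s: 9.3
ee_pos: [0.5514, -0.1589, 0.0485]
eef_rot: [-0.311, 0.512, -0.489, 0.634]
force: [-3.5, -11.0, -2.1]
opening: 0.0464
```

```bash
python3 - <<'E'
from h import *
info(); print(row(*pose(88,24,20)))
E
```

```text
t9.30 A v,z 84.39 24.03 B low z 53.22 cz 38.62 tilt 20.17 lat 0.07 F v,lat,z -11.56 0.03 -2.1 open 0.0464
(array([-0.35, -0.1 , -0.01]), array([0.001, 0.001, 0.003]))
```

{"name": "apply_moves", "arguments": {"commands": [[-0.15,-0.05,0,0,0,0,255],[-0.3,-0.1,0,0,0,0,255],[-0.42,-0.15,0,0,0,0,255],[-0.42,-0.15,0,0,0,0,255],[-0.42,-0.15,0,0,0,0,255]]}}

```text
time_s: 9.8
ee_pos: [0.5526, -0.1551, 0.0486]
eef_rot: [-0.311, 0.512, -0.489, 0.634]
force: [-5.2, -14.7, -0.9]
opening: 0.0462
```

```bash
python3 - <<'E'
from h import *
info()
for th in(20,16,12,8,4,0): print(th,row(*pose(88.7,24,th)))
c=vision.read_camera('side'); im=c['image'][:,:,::-1]
u,v=proj(c,[.55,-.164,.06]).astype(int); 
a=im[max(0,v-70):v+60,u-70:u+70]; cv2.imwrite(f'pics/side5.png',cv2.resize(a,None,fx=4,fy=4,interpolation=cv2.INTER_CUBIC))
E
```

```text
t9.80 A v,z 88.33 24.04 B low z 53.35 cz 38.69 tilt 20.21 lat 0.07 F v,lat,z -15.61 -0.47 -0.91 open 0.0462
20 (array([-0.05,  0.02, -0.  ]), array([0.002, 0.001, 0.004]))
16 (array([-0.24,  0.54, -0.  ]), array([0.002, 0.001, 0.074]))
12 (array([-0.47,  1.04, -0.  ]), array([0.002, 0.001, 0.143]))
8 (array([-0.73,  1.52, -0.  ]), array([0.002, 0.001, 0.213]))
4 (array([-1.03,  1.99, -0.  ]), array([0.002, 0.   , 0.283]))
0 (array([-1.36,  2.43,  0.  ]), array([0.002, 0.   , 0.353]))
```

View pics/side5.png

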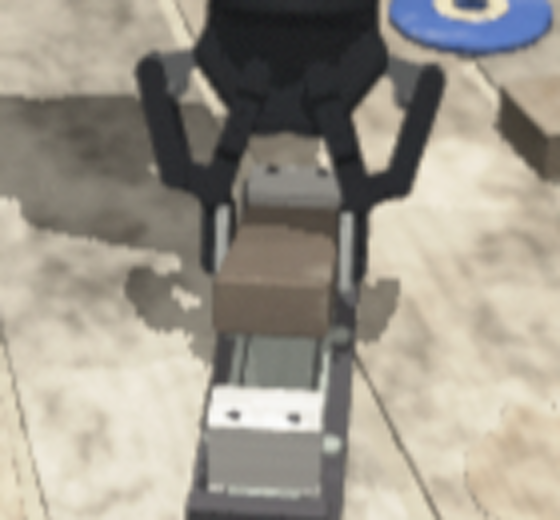

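{"name": "apply_moves", "arguments": {"commands": [[0.07,0.02,0,0,0,0,255],[0.07,0.02,0,0,0,0,255]]}}

```text
time_s: 10.05
ee_pos: [0.5523, -0.1558, 0.0486]
eef_rot: [-0.311, 0.512, -0.489, 0.634]
force: [-5.1, -13.6, -2.0]
opening: 0.0464
```

```bash
python3 - <<'E'
from h import *
info()
for th in(20,16,12,8,4,0): print(th,row(*pose(88,23.8,th)))
E
```

```text
t10.05 A v,z 87.58 24.08 B low z 53.37 cz 38.72 tilt 20.21 lat 0.05 F v,lat,z -14.47 -0.79 -2.02 open 0.0464
20 (array([-0.06,  0.04, -0.  ]), array([0.002, 0.001, 0.004]))
16 (array([-0.25,  0.56, -0.  ]), array([0.002, 0.001, 0.073]))
12 (array([-0.48,  1.06, -0.  ]), array([0.002, 0.001, 0.143]))
8 (array([-0.75,  1.54, -0.  ]), array([0.002, 0.   , 0.213]))
4 (array([-1.04,  2.01,  0.  ]), array([0.002, 0.   , 0.283]))
0 (array([-1.37,  2.45,  0.  ]), array([0.002, 0.   , 0.353]))
```

```bash
python3 - <<'E'
from h import *
c=vision.read_camera('side')
s,p,R=cur();m=R.as_matrix();cc=p-m[:,1]*G
u,v=proj(c,[.55,-.164,.06]).astype(int);v0=max(0,v-70);u0=u-70
for sy in(1,-1):
  for sz in(-1,1):
    q=cc+m[:,0]*.075+m[:,1]*.012*sy+m[:,2]*.024*sz; print(sy,sz,((proj(c,q)-[u0,v0]+.5)*4-.5).round())
for th in(20.2,18,16,14,12,10,8,6,4,2,0): print(th,row(*pose(87.8,24,th)))
E
```

```text
1 -1 [214. 335.]
1 1 [331. 341.]
-1 -1 [215. 278.]
-1 1 [333. 284.]
20.2 (array([-0.02,  0.  , -0.01]), array([0.002, 0.001, 0.   ]))
18 (array([-0.12,  0.29, -0.  ]), array([0.002, 0.001, 0.038]))
16 (array([-0.22,  0.55, -0.  ]), array([0.002, 0.001, 0.073]))
14 (array([-0.33,  0.8 , -0.  ]), array([0.002, 0.001, 0.108]))
12 (array([-0.45,  1.05, -0.  ]), array([0.002, 0.   , 0.143]))
10 (array([-0.58,  1.29, -0.  ]), array([0.002, 0.   , 0.178]))
8 (array([-0.72,  1.53, -0.  ]), array([0.002, 0.   , 0.213]))
6 (array([-0.86,  1.77, -0.  ]), array([0.002, 0.   , 0.248]))
4 (array([-1.01,  2.  , -0.  ]), array([0.002, 0.   , 0.283]))
2 (array([-1.17,  2.22, -0.  ]), array([0.002, 0.   , 0.318]))
0 (array([-1.34,  2.44, -0.  ]), array([0.002, 0.   , 0.353]))
```

{"name": "apply_moves", "arguments": {"commands": [[-0.06,0.15,0,0,0,0.019,255],[-0.12,0.29,0,0,0,0.038,255],[-0.17,0.42,0,0,0,0.055,255],[-0.22,0.55,0,0,0,0.073,255],[-0.28,0.68,0,0,0,0.09,255],[-0.33,0.8,0,0,0,0.108,255],[-0.33,0.8,0,0,0,0.108,255]]}}

```text
time_s: 10.8
ee_pos: [0.5523, -0.1559, 0.0399]
eef_rot: [-0.345, 0.484, -0.516, 0.617]
force: [-6.6, -14.6, -1.0]
opening: 0.0465
```

```bash
python3 - <<'E'
from h import *
info()
for th in(14,12,10,8,6,4,2,0): print(th,row(*pose(88,24,th)))
E
```

```text
t10.80 A v,z 87.32 23.94 B low z 36.95 cz 30.45 tilt 14.0 lat 0.1 F v,lat,z -15.94 -1.91 -0.99 open 0.0465
14 (array([-0.06, -0.02, -0.01]), array([0.002, 0.   , 0.   ]))
12 (array([-0.16,  0.24, -0.01]), array([0.002, 0.   , 0.035]))
10 (array([-0.26,  0.5 , -0.01]), array([0.002, 0.   , 0.07 ]))
8 (array([-0.37,  0.75, -0.01]), array([0.002, 0.   , 0.105]))
6 (array([-0.48,  1.  , -0.01]), array([0.002, 0.   , 0.14 ]))
4 (array([-0.61,  1.24, -0.01]), array([0.002, 0.   , 0.175]))
2 (array([-0.75,  1.48, -0.  ]), array([0.002, 0.   , 0.209]))
0 (array([-0.89,  1.72, -0.  ]), array([0.002, 0.   , 0.244]))
```

{"name": "apply_moves", "arguments": {"commands": [[0.12,-0.07,0,0,0,0,255],[0.12,-0.07,0,0,0,0,255],[0.12,-0.07,0,0,0,0,255]]}}

```text
time_s: 11.1
ee_pos: [0.5521, -0.1563, 0.0404]
eef_rot: [-0.345, 0.485, -0.516, 0.617]
force: [-4.0, -15.2, -6.5]
opening: 0.0467
```

```bash
python3 - <<'E'
from h import *
info();print(monitor.get_state()['moment'])
for th in(14,12,10,8,6,4,2,0): print(th,row(*pose(87,24.8,th)))
c=vision.read_camera('side'); im=c['image'][:,:,::-1]
s,p,R=cur();m=R.as_matrix();cc=p-m[:,1]*G
u0,v0=270,210
for sy in(1,-1):
  for sz in(-1,1):
    q=cc+m[:,0]*.075+m[:,1]*.012*sy+m[:,2]*.024*sz; print(sy,sz,((proj(c,q)-[u0,v0]+.5)*6-.5).round())
a=im[v0:v0+90,u0:u0+110]; cv2.imwrite(f'pics/side6.png',cv2.resize(a,None,fx=6,fy=6,interpolation=cv2.INTER_CUBIC))
E
```

```text
t11.10 A v,z 86.83 24.42 B low z 37.44 cz 30.93 tilt 14.01 lat 0.02 F v,lat,z -15.72 0.78 -6.54 open 0.0467
[-2.29117539  0.51723934  0.06138845]
14 (array([-0.01, -0.04, -0.  ]), array([0.002, 0.001, 0.   ]))
12 (array([-0.1 ,  0.22,  0.  ]), array([0.002, 0.001, 0.035]))
10 (array([-0.2 ,  0.48,  0.  ]), array([0.002, 0.001, 0.07 ]))
8 (array([-0.31,  0.73,  0.  ]), array([0.002, 0.001, 0.105]))
6 (array([-0.43,  0.98,  0.  ]), array([0.002, 0.001, 0.14 ]))
4 (array([-0.55,  1.22,  0.  ]), array([0.002, 0.001, 0.175]))
2 (array([-0.69,  1.46,  0.  ]), array([0.002, 0.001, 0.21 ]))
0 (array([-0.83,  1.7 ,  0.  ]), array([0.002, 0.001, 0.244]))
1 -1 [272. 310.]
1 1 [447. 320.]
-1 -1 [273. 229.]
-1 1 [450. 238.]
```

View pics/side6.png

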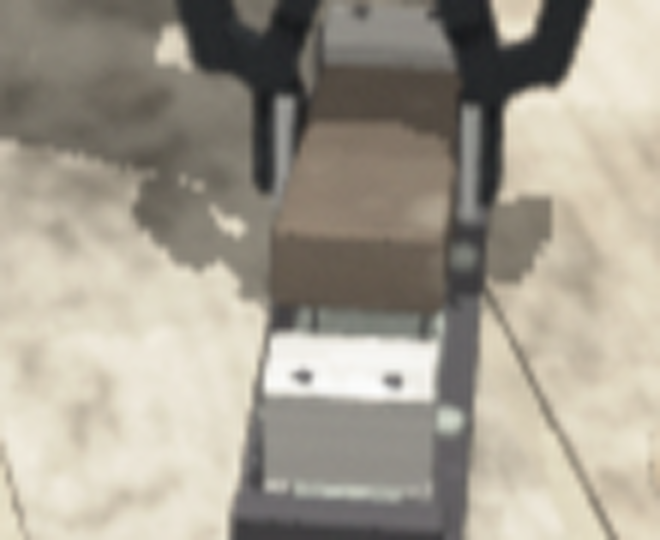

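{"name": "apply_moves", "arguments": {"commands": [[0.06,0.05,0,0,0,0,255],[0.06,0.05,0,0,0,0,255],[0.06,0.05,0,0,0,0,255],[0.06,0.05,0,0,0,0,255]]}}

```text
time_s: 11.55
ee_pos: [0.552, -0.1567, 0.0401]
eef_rot: [-0.345, 0.484, -0.516, 0.617]
force: [-2.6, -11.5, -4.4]
opening: 0.0465
```

```bash
python3 - <<'E'
from h import *
info();print(monitor.get_state()['moment'])
for th in(14,12,10,8,6,4,2,0): print(th,row(*pose(86.5,24.2,th)))
E
```

```text
t11.55 A v,z 86.47 24.19 B low z 37.13 cz 30.66 tilt 13.97 lat 0.05 F v,lat,z -11.75 0.96 -4.35 open 0.0465
[-1.84471984  0.49967072  0.08629974]
14 (array([-0., -0., -0.]), array([ 0.001,  0.001, -0.   ]))
12 (array([-0.09,  0.26, -0.  ]), array([0.002, 0.001, 0.034]))
10 (array([-0.19,  0.51, -0.  ]), array([0.002, 0.001, 0.069]))
8 (array([-0.3 ,  0.77, -0.  ]), array([0.002, 0.001, 0.104]))
6 (array([-0.42,  1.02, -0.  ]), array([0.002, 0.001, 0.139]))
4 (array([-0.55,  1.26, -0.  ]), array([0.002, 0.001, 0.174]))
2 (array([-0.68,  1.5 , -0.  ]), array([0.002, 0.001, 0.209]))
0 (array([-0.83,  1.74,  0.  ]), array([0.002, 0.001, 0.244]))
```

```bash
python3 - <<'E'
from h import *
for th in(14,12,10,8,6,5,4,3,2,0): print(th,row(*pose(87.8,24.4,th)))
E
```

```text
14 (array([-0.12, -0.06, -0.  ]), array([ 0.001,  0.001, -0.   ]))
12 (array([-0.21,  0.2 , -0.  ]), array([0.002, 0.001, 0.034]))
10 (array([-0.31,  0.46, -0.  ]), array([0.002, 0.001, 0.069]))
8 (array([-0.42,  0.71, -0.  ]), array([0.002, 0.001, 0.104]))
6 (array([-0.54,  0.96, -0.  ]), array([0.002, 0.001, 0.139]))
5 (array([-0.6 ,  1.09, -0.  ]), array([0.002, 0.001, 0.157]))
4 (array([-0.67,  1.21, -0.  ]), array([0.002, 0.001, 0.174]))
3 (array([-0.74,  1.33, -0.  ]), array([0.002, 0.001, 0.192]))
2 (array([-0.8 ,  1.45, -0.  ]), array([0.002, 0.001, 0.209]))
0 (array([-0.95,  1.69,  0.  ]), array([0.002, 0.001, 0.244]))
```

{"name": "apply_moves", "arguments": {"commands": [[-0.12,-0.04,0,0,0,0,255],[-0.16,0.07,0,0,0,0.017,255],[-0.21,0.2,0,0,0,0.034,255],[-0.26,0.33,0,0,0,0.052,255],[-0.31,0.46,0,0,0,0.069,255],[-0.31,0.46,0,0,0,0.069,255]]}}

```text
time_s: 12.15
ee_pos: [0.5524, -0.1557, 0.035]
eef_rot: [-0.366, 0.466, -0.532, 0.604]
force: [-5.2, -16.5, -3.6]
opening: 0.046
```

```bash
python3 - <<'E'
from h import *
info();print(monitor.get_state()['moment'])
for th in(10,8,6,5,4,3,2,1,0): print(th,row(*pose(87.8,24.4,th)))
c=vision.read_camera('side'); im=c['image'][:,:,::-1]
u0,v0=270,210
a=im[v0:v0+90,u0:u0+110]; cv2.imwrite(f'pics/side7.png',cv2.resize(a,None,fx=6,fy=6,interpolation=cv2.INTER_CUBIC))
E
```

```text
t12.15 A v,z 86.88 24.4 B low z 26.94 cz 25.67 tilt 10.05 lat 0.07 F v,lat,z -17.33 -0.0 -3.63 open 0.046
[-2.4230289   0.8425153   0.12156232]
10 (array([-0.09, -0.01, -0.  ]), array([0.002, 0.   , 0.001]))
8 (array([-0.18,  0.25, -0.  ]), array([0.002, 0.   , 0.036]))
6 (array([-0.28,  0.51, -0.  ]), array([0.002, 0.   , 0.071]))
5 (array([-0.34,  0.63, -0.  ]), array([0.002, 0.   , 0.088]))
4 (array([-0.39,  0.76, -0.  ]), array([0.002, 0.   , 0.106]))
3 (array([-0.45,  0.89, -0.  ]), array([0.002, 0.   , 0.123]))
2 (array([-0.51,  1.01, -0.  ]), array([0.002, 0.   , 0.14 ]))
1 (array([-0.58,  1.13, -0.  ]), array([0.002, 0.   , 0.158]))
0 (array([-0.64,  1.25, -0.  ]), array([0.002, 0.   , 0.175]))
```

View pics/side7.png

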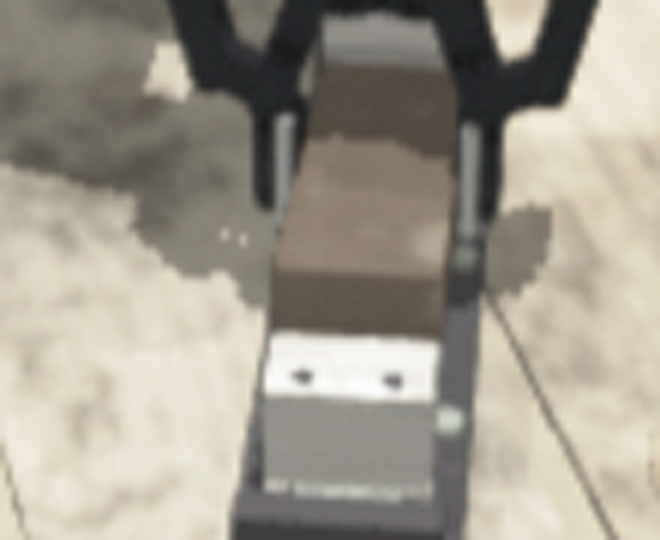

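{"name": "apply_moves", "arguments": {"commands": [[-0.02,0.12,0,0,0,0.018,255],[-0.07,0.25,0,0,0,0.036,255],[-0.12,0.38,0,0,0,0.053,255],[-0.17,0.51,0,0,0,0.071,255],[-0.17,0.51,0,0,0,0.071,255]]}}

```text
time_s: 12.7
ee_pos: [0.5527, -0.1549, 0.0295]
eef_rot: [-0.387, 0.447, -0.548, 0.591]
force: [-6.2, -15.0, -4.9]
opening: 0.0463
```

```bash
python3 - <<'E'
from h import *
info();print(monitor.get_state()['moment'])
for th in(6,5,4,3,2,1,0): print(th,row(*pose(87,24.4,th)))
c=vision.read_camera('side'); im=c['image'][:,:,::-1]
u0,v0=270,210
a=im[v0:v0+90,u0:u0+110]; cv2.imwrite(f'pics/side8.png',cv2.resize(a,None,fx=6,fy=6,interpolation=cv2.INTER_CUBIC))
E
```

```text
t12.70 A v,z 86.8 24.47 B low z 16.19 cz 20.33 tilt 5.97 lat 0.08 F v,lat,z -16.13 -1.37 -4.93 open 0.0463
[-2.3903257   0.81988324  0.13953898]
6 (array([-0.02,  0.  , -0.01]), array([ 0.001,  0.   , -0.001]))
5 (array([-0.06,  0.13, -0.01]), array([0.001, 0.   , 0.017]))
4 (array([-0.11,  0.26, -0.01]), array([0.001, 0.   , 0.034]))
3 (array([-0.16,  0.39, -0.01]), array([0.001, 0.   , 0.052]))
2 (array([-0.21,  0.52, -0.01]), array([0.001, 0.   , 0.069]))
1 (array([-0.26,  0.64, -0.  ]), array([0.001, 0.   , 0.087]))
0 (array([-0.32,  0.77, -0.  ]), array([0.001, 0.   , 0.104]))
```

View pics/side8.png

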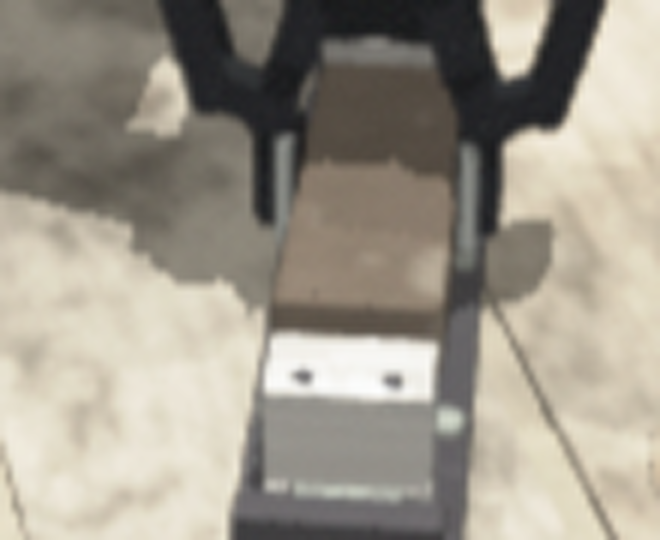

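{"name": "apply_moves", "arguments": {"commands": [[-0.04,0.13,0,0,0,0.017,255],[-0.09,0.26,0,0,0,0.034,255],[-0.14,0.39,0,0,0,0.052,255],[-0.18,0.52,0,0,0,0.069,255],[-0.23,0.64,0,0,0,0.087,255],[-0.28,0.74,0,0,0,0.104,255],[-0.28,0.74,0,0,0,0.104,255]]}}

```text
time_s: 13.45
ee_pos: [0.5534, -0.1529, 0.0218]
eef_rot: [0.418, -0.418, 0.571, -0.57]
force: [-5.6, -14.7, -5.5]
opening: 0.0459
```

```bash
python3 - <<'E'
from h import *
info();print(monitor.get_state()['moment'])
print(row(*pose(80,24,0)))
c=vision.read_camera('side'); im=c['image'][:,:,::-1]
u0,v0=270,210
a=im[v0:v0+90,u0:u0+110]; cv2.imwrite(f'pics/side9.png',cv2.resize(a,None,fx=6,fy=6,interpolation=cv2.INTER_CUBIC))
E
```

```text
t13.45 A v,z 86.72 24.66 B low z 0.7 cz 12.68 tilt 0.02 lat 0.21 F v,lat,z -15.74 -0.9 -5.51 open 0.0459
[-2.42720483  0.82739692  0.30044222]
(array([ 0.67,  0.07, -0.02]), array([0.001, 0.001, 0.   ]))
```

View pics/side9.png

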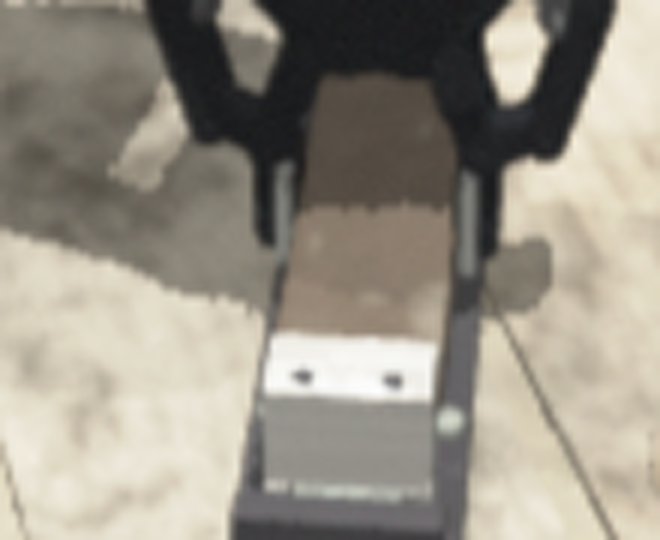

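{"name": "apply_moves", "arguments": {"commands": [[0,0.05,0,0,0,0,255],[0,0.1,0,0,0,0,255],[0,0.1,0,0,0,0,255]]}}

```text
time_s: 13.8
ee_pos: [0.5535, -0.1529, 0.0215]
eef_rot: [-0.418, 0.419, -0.57, 0.57]
force: [-8.4, -15.3, 0.7]
opening: 0.0465
```

```bash
python3 - <<'E'
from h import *
info();print(monitor.get_state()['moment'])
E
```

```text
t13.80 A v,z 86.73 24.33 B low z 0.53 cz 12.43 tilt 0.08 lat 0.3 F v,lat,z -17.15 -3.42 0.67 open 0.0465
[-2.26221223  1.1942568   0.40099468]
```

{"name": "apply_moves", "arguments": {"commands": [[0.1,0.08,0,0,0,0,255],[0.25,0.08,0,0,0,0,255],[0.4,0.08,0,0,0,0,255],[0.55,0.08,0,0,0,0,255],[0.7,0.08,0,0,0,0,255],[0.7,0.08,0,0,0,0,255]]}}

```text
time_s: 14.4
ee_pos: [0.552, -0.158, 0.0215]
eef_rot: [0.419, -0.418, 0.57, -0.57]
force: [-6.7, -3.9, 9.4]
opening: 0.0464
```

```bash
python3 - <<'E'
from h import *
info();print(monitor.get_state()['moment'])
E
```

```text
t14.40 A v,z 81.43 24.48 B low z 0.31 cz 12.39 tilt -0.06 lat 0.41 F v,lat,z -5.74 -5.25 9.4 open 0.0464
[-0.65561549  1.00180356  0.4779556 ]
```

{"name": "apply_moves", "arguments": {"commands": [[0.05,-0.06,0,0,0,0,255],[0.05,-0.06,0,0,0,0,255],[0.05,-0.06,0,0,0,0,255]]}}

```text
time_s: 14.7
ee_pos: [0.5517, -0.1587, 0.0215]
eef_rot: [0.418, -0.418, 0.57, -0.57]
force: [-5.8, -7.5, 3.5]
opening: 0.0463
```

```bash
python3 - <<'E'
from h import *
info();print(monitor.get_state()['moment'])
c=vision.read_camera('side'); im=c['image'][:,:,::-1]
u0,v0=270,200
a=im[v0:v0+90,u0:u0+110]; cv2.imwrite(f'pics/side10.png',cv2.resize(a,None,fx=6,fy=6,interpolation=cv2.INTER_CUBIC))
E
```

```text
t14.70 A v,z 80.68 24.48 B low z 0.35 cz 12.42 tilt -0.05 lat 0.3 F v,lat,z -8.95 -3.26 3.47 open 0.0463
[-1.06520299  0.80434391  0.37843237]
```

View pics/side10.png

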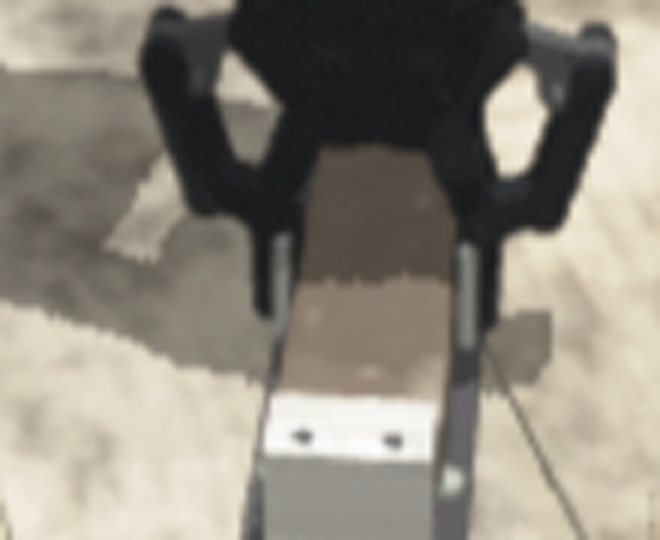

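{"name": "apply_moves", "arguments": {"commands": [[0.15,0,0,0,0,0,255],[0.28,0,0,0,0,0,255],[0.28,0,0,0,0,0,255],[0.28,0,0,0,0,0,255]]}}

```text
time_s: 15.15
ee_pos: [0.551, -0.1611, 0.0215]
eef_rot: [0.418, -0.418, 0.571, -0.57]
force: [-4.3, -5.7, 2.8]
opening: 0.0461
```

```bash
python3 - <<'E'
from h import *
info();print(monitor.get_state()['moment'])
E
```

```text
t15.15 A v,z 78.11 24.51 B low z 0.33 cz 12.42 tilt -0.07 lat 0.33 F v,lat,z -6.77 -2.42 2.79 open 0.0461
[-0.8411004   0.66938046  0.34997944]
```

{"name": "apply_moves", "arguments": {"commands": [[0,0,0,0,0,0,255],[0,0,0,0,0,0,255],[0,0,0,0,0,0,100],[0,0,0,0,0,0,60],[0,0,0,0,0,0,20],[0,0,0,0,0,0,0],[0,0,0,0,0,0,0],[0,0,0,0,0,0,0],[0,0,0,0,0,0,0]], "grip_force": 20}}

```text
time_s: 16.05
ee_pos: [0.5509, -0.1602, 0.0208]
eef_rot: [0.418, -0.417, 0.571, -0.57]
force: [-0.7, 0.4, -0.5]
opening: 0.0852
```

```bash
python3 - <<'E'
from h import *
info();print(monitor.get_state()['moment'])
c=vision.read_camera('side'); im=c['image'][:,:,::-1]
u0,v0=270,190
a=im[v0:v0+100,u0:u0+110]; cv2.imwrite(f'pics/side11.png',cv2.resize(a,None,fx=5,fy=5,interpolation=cv2.INTER_CUBIC))
E
```

```text
t16.05 A v,z 78.95 23.88 B low z -0.55 cz 11.67 tilt -0.17 lat 0.02 F v,lat,z 0.18 -0.84 -0.54 open 0.0852
[-0.01413718 -0.01206366  0.02289269]
```

View pics/side11.png

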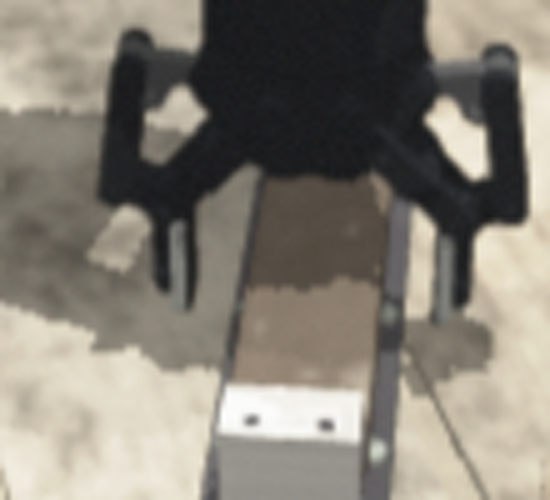

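Released; the stone looks flat under the near lip. I'll retreat straight up, then look at it with the arm out of the way.

{"name": "apply_moves", "arguments": {"commands": [[0,-2,0,0,0,0,0],[0,-5,0,0,0,0,0],[0,-10,0,0,0,0,0],[0,-15,0,0,0,0,0],[0,-20,0,0,0,0,0],[15,-22,-10,0,0,0,0],[25,-22,-15,0,0,0,0],[30,-22,-20,0,0,0,0],[30,-22,-20,0,0,0,0],[30,-22,-20,0,0,0,0],[30,-22,-20,0,0,0,0],[30,-22,-20,0,0,0,0]]}}

```text
time_s: 17.3
ee_pos: [0.2768, -0.3803, 0.2399]
eef_rot: [0.418, -0.417, 0.571, -0.57]
force: [1.5, -1.0, -1.1]
opening: 0.0856
```

```bash
python3 - <<'E'
from h import *
info()
for n in('side','top'):
    c=vision.read_camera(n); im=c['image'][:,:,::-1]; cv2.imwrite(f'pics/{n}12.png',im)
    t=c
    if n=='side': a=im[200:330,285:375];f=5
    else: a=im[160:230,320:440];f=6
    cv2.imwrite(f'pics/{n}12z.png',cv2.resize(a,None,fx=f,fy=f,interpolation=cv2.INTER_CUBIC)[:600])
im=t['image'].astype(int);g=im.sum(2);sat=im.max(2)-im.min(2)
m=np.zeros(g.shape,np.uint8);m[165:228,322:436]=((g>650)&(sat<25))[165:228,322:436]*255
m=cv2.morphologyEx(m,cv2.MORPH_CLOSE,np.ones((3,3)))
cs,_=cv2.findContours(m,cv2.RETR_EXTERNAL,cv2.CHAIN_APPROX_NONE)
for q in sorted(cs,key=cv2.contourArea)[::-1][:2]:
    P=np.array([onz(t,*k[0].astype(float),.055)[:2] for k in q]); r=cv2.minAreaRect((P*1000).astype(np.float32)); print(r, (np.r_[r[0],0]/1000-M)@D*1000)
E
```

```text
t17.30 A v,z -213.79 242.98 B low z 218.6 cz 230.79 tilt -0.15 lat -194.75 F v,lat,z -0.51 1.75 -1.11 open 0.0856
((524.9942626953125, -243.46798706054688), (22.533458709716797, 41.832698822021484), 73.53074645996094) -83.21841474413146
((574.8761596679688, -85.22959899902344), (20.705089569091797, 41.611900329589844), 71.44281005859375) 82.69572378075856
```

View pics/side12z.png

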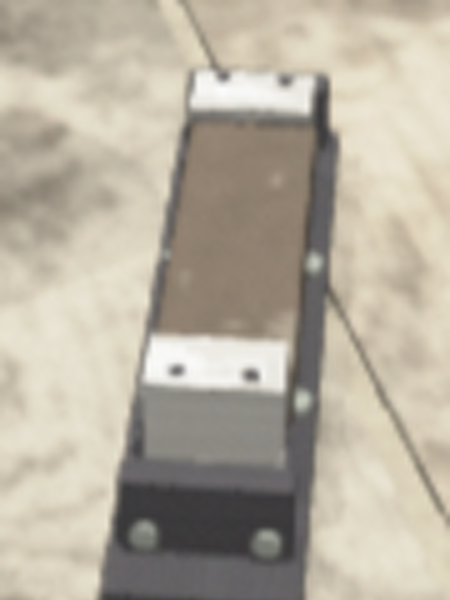

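View pics/top12.png

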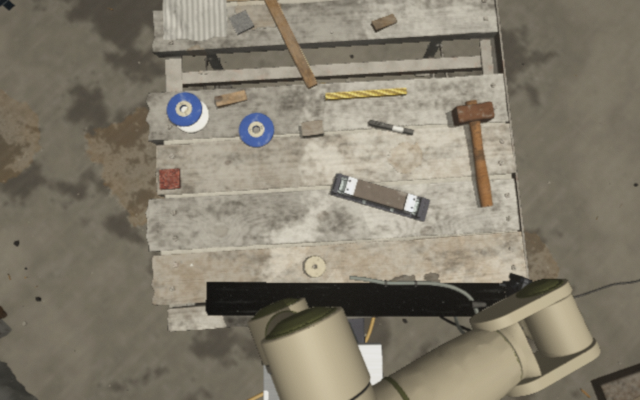

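View pics/top12z.png

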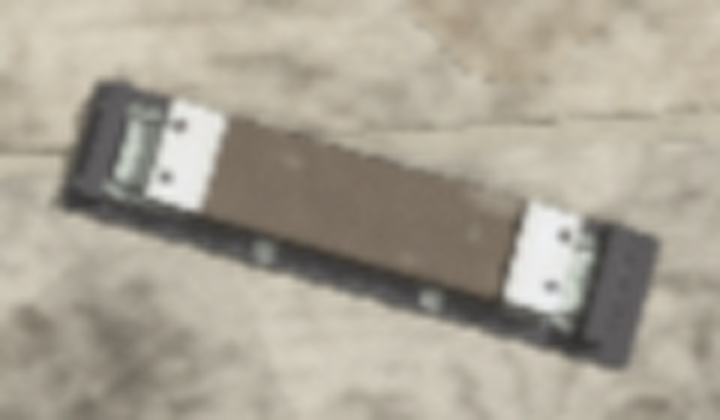

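```bash
python3 - <<'E'
from h import *
order.close_job(); print(monitor.get_state()['time_s'])
E
```

```text
the job is handed in; nothing more can be done
the job is handed in; nothing more can be done
```

The stone is loaded in the holder, and I handed the job in at about 17.4 s, well inside the 51 s limit.

**What I did:** I gripped the stone across its width and tilted it 20°. I pushed its low end under the +y jaw's lip until that jaw had gone back about 14–16 mm. Then I lowered the other end past the second lip and eased the stone back about 8.6 mm. I pressed it onto the bed with about 6 N, opened the fingers and moved clear.

**Last checks:**
- **Seating:** after release, both camera views show the stone on the bed under both lips. Before release, the gripper pose put its centre 12.4 mm above the bed with a tilt below 0.1°. I did not measure flatness separately after letting go.
- **Centring:** the jaws are 5.3 mm farther apart than at rest, against 5 mm expected. They moved 1.4 mm on the +y side and 3.8 mm on the −y side, so the stone may sit about 1 mm towards −y. That is close to the camera's accuracy.
- **Bystanders:** the top view shows them where they were.

**What disagreed:**
- **Push force:** it read up to about 17 N, above the 15.7 N guide. The reading fell to 11.8 N when I backed off 0.4 mm, so I put the excess down to jaw friction. By position, the jaw stayed about 2 mm short of its stop.
- **Downward press:** it briefly reached about 13 N on the bed while I eased the stone back. I then reduced it to about 6 N.

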